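# Seat the bench meter and switch it to the green range

### The job

Lay the orange hand-held meter face up in the blue-lugged bench holder, setting it down gently until it lies flat on the plate between the lugs (either end may point away), and let go of it. Then take it by its dial and turn the dial until the white pointer clicks in at the green mark, with the meter still lying in the holder. Leave the other things on the bench where they are.

Things in the scene. Friction and masses are not known exactly. Their poses are not given: they have to be found in the camera images.
- meter: Orange hand-held multimeter, dark face up, loose on the bench, about 0.5 kg. Body 170 (x) x 68 (y) x 42 (z) mm; 68 mm high over its dial, whose axis is at x = -26, y = 0. Origin: centre of its underside. +x points to the display end (display at x = +50), z up. The long sides are plain and parallel: grasp across y near x = 0.
- dial (a joint): Dial angle (rad), growing clockwise seen from above, 0 to 3.665 between stops, with a click detent every 0.524 rad (30 degrees; eight positions), about 0.05 N m to turn past one. 0: pointer at the red dot (off). 2.618: pointer at the green mark. It starts in the position near 0.52, 1.05 or 1.57.
- dial_grip (a point): On the dial's axis at mid-height of its grip bar, 60 mm above the meter's underside; turns with the dial. Light grey bar along this x, 46 mm long, 12 mm wide (y), standing 48 to 68 mm above the underside, on a 50 mm disc (43 to 48 mm). +x points along the white pointer line on the bar.
- green_mark (a point): Centre of the green dot (8 mm across) on the meter's face, 29.5 mm from the dial's axis, 43 mm above the meter's underside. A small red dot marks off; white dots mark the other positions.
- holder: Holder fixed to the bench: aluminium plate 204 (x) x 112 (y) x 8 mm with six blue lugs up to 38 mm above the table, flared at the top. Inner faces of the two end lugs at x = +-89, of the four side lugs at y = +-38 (they cover 49 < |x| < 75 mm; the middle of the sides is open for fingers). 4 mm play round the meter. Origin: centre of its underside.
- seat (a point): Centre of the holder's plate top, 8 mm above the table: where the meter's origin belongs; x along the holder's length.
- cup: Bystander: steel cup, 66 mm across, 70 mm high. Origin: centre of its underside.
- jar: Bystander: jar with a red cap, 52 mm across, 60 mm high. Origin: centre of its underside.
- tray: Bystander: yellow open tray, 90 x 70 x 30 mm. Origin: centre of its underside.
- driver: Bystander: screwdriver with a green handle, lying flat along its x. Origin: its underside, mid-length.
Not all that is in view belongs to the job. Of the things that look like the meter, the largest one is meant.

How it is judged:
By the outcome, as a careful person would: the job done as asked, in the order asked, and still so for the second after the job is handed in, with the robot touching nothing.
It also fails if it takes over 64 s, if anything falls off the work surface, if the arm or the gripper's body presses on something with over 40 N, if the wrist force passes 120 N, or if a joint passes its speed limit or range.

### The arm

A 6-joint arm with a two-finger parallel gripper is mounted at the origin on the work surface. World frame = base frame: x ahead of the robot, y to its left, z up, the work surface at z = 0. Lengths are in m, angles in rad, forces in N, time in s.
With the tool pointing down it reaches from about 0.35 to 0.975 m from the base axis. Payload 4.9 kg.
Tool frame: the origin (TCP) lies midway between the tips of the shut fingers; the grasp point (between the pads) lies 19 mm behind it; z points along the fingers, y is the line along which they close (so a half turn about z gives the same grasp; the last joint's range is limited). The gripper opens to 85 mm and grips with 20 to 120 N. Pads are 22 mm wide; open, the fingers measure 114 mm over their backs; the gripper's body (76 mm by 85 mm) begins 54 mm behind the grasp point. The pads swing forward as they close: fully open they stand 13 mm farther back than shut.
Start: joints at [-0.119, 0.053, 1.613, -0, 1.476, -0.119], TCP at [0.625, 0, 0.231] pointing down, gripper open.
Joint ranges: [-3.01, 3.01], [-1.01, 2.22], [0.06, 2.58], [-1.02, 4.17], [0.09, 2.62], [-3.14, 3.14]. Speed limits (rad/s): [2.57, 2.57, 3.14, 3.14, 3.14, 3.14].

### API

Orientations are given as a rotation vector (axis times angle).
In Python, from station import ctrl, optics, job gives the robot as it stands.
- The arm moves only by the shell command python3 -m jog 'ROWS' [OPENING] [FORCE]. ROWS is JSON, a list of rows, each a list of 2 entries, a list of its own where there are three numbers: the shift along the tool's x, y, z in m, then the turn, a rotation vector about the tool's x, y, z in rad. A call has 1 to 5 rows; each row is the pose to reach, as a shift and turn from the pose commanded when the call began, along the tool's axes at that moment; what a row does not reach only later rows make up. A row lasts 1/10 s, in which the tool goes at most 50 mm and 8.59 degrees, less where a joint would pass 70% of its speed; a pose out of reach is approached as far as the arm can. A call with a gripper value outside its range is refused whole. OPENING is the opening, from 0 (shut) to 1 (fully open), set as the call begins (- or left out, the last holds). The fingers move at their own pace and stop on an object; FORCE is the grip in N (left out, the last holds). Time passes only in rows, so rows that repeat a pose let the fingers close. It gives the time, the measured TCP pose, the force, the opening and the grip force at its end, in the units of the state.
- ctrl.get_obs(): the state, without advancing time (a new reading comes with each control period).
- optics.get_image(name): name is "scene" or "side" or "wrist"; returns a dict with "image" (384x512x3 uint8, blue, green, red), "fx", "fy", "cx", "cy" (pixels), "D" ([k1, k2, p1, p2, k3] as OpenCV has them; the pictures are not rectified), "rvec" (rotation vector, rad) and "tvec" (3), from world to camera coordinates, as OpenCV has them; the wrist camera has in their place "mount" (4x4, takes a point from camera to tool coordinates, whose origin is the TCP and whose axes are the flange's). Camera axes: x right, y down, z forward; pixel columns grow to the right and rows downward; lengths in m; the calibration is good to about 2 mm. A picture is of the moment at which its call begins: read the wrist's pose just before it. There is no depth.
- job.finish_job(): hands the job in; it is judged then, once.
The state is a dict: "t": time; "q": joint angles; "dq": joint speeds; "effort": joint torques, N m; "tool_pos": TCP position; "tool_rot": TCP orientation; "contact_force": force on the tool from outside, world axes, zero at the start; "wrist_torque": the same for the moment, N m; "opening": finger opening in m; "grip_force": force on a finger pad.
Only numpy, scipy, OpenCV 4.12 (cv2) and the standard library are available. Lean on these libraries where they do the work, as an engineer would, in place of code of your own. Each camera call takes 0.05 s, during which the arm holds its last target. There are 200 camera calls.

## Working session

There is one attempt and no reset: what is moved stays moved. The work goes in short steps, Python scripts to look and compute and a shell command to move; the robot and the scene stay as the last step left them, time stands still between calls to the robot, and variables do not carry over. Pictures are saved under pics/ and viewed, at most 12 in all, crops included, and the job is handed in when it is done.

```bash
ls; mkdir -p pics; python3 - <<'E'
from station import ctrl, optics
import cv2,numpy as np
o=ctrl.get_obs();print({k:np.round(v,3).tolist() for k,v in o.items()})
for n in("scene","side","wrist"):
    d=optics.get_image(n);cv2.imwrite(f"pics/{n}0.png",d["image"])
    print(n,{k:np.round(v,4).tolist() for k,v in d.items() if k!="image"})
a=[cv2.imread(f"pics/{n}0.png") for n in("scene","side")]
E
```

```text
pics
{'t': 0.0, 'q': [-0.119, 0.053, 1.614, -0.0, 1.476, -0.119], 'dq': [-0.0, -0.001, 0.0, 0.001, 0.0, 0.0], 'effort': [0.0, -39.367, -37.018, -0.0, 0.007, -0.0], 'tool_pos': [0.624, 0.0, 0.23], 'tool_rot': [-2.22, -2.22, 0.002], 'contact_force': [0.374, -0.397, -0.422], 'wrist_torque': [-0.045, -0.046, 0.001], 'grip_force': 0.0, 'opening': 0.085}
scene {'fx': 473.5596, 'fy': 473.5596, 'cx': 257.3726, 'cy': 187.5336, 'D': [-0.126, 0.0, 0.0, 0.0, 0.0], 'rvec': [1.7639, 2.0509, -0.619], 'tvec': [0.0914, -0.4639, 1.8154]}
side {'fx': 419.4316, 'fy': 419.4316, 'cx': 258.3315, 'cy': 188.312, 'D': [-0.0794, 0.0, 0.0, 0.0, 0.0], 'rvec': [2.2554, -0.2002, 0.0653], 'tvec': [-0.5859, 0.1395, 1.3001]}
wrist {'fx': 270.8138, 'fy': 270.8138, 'cx': 250.3897, 'cy': 194.5731, 'D': [-0.0313, 0.0, 0.0, 0.0, 0.0], 'mount': [[0.0, -0.9636, -0.2675, 0.0671], [1.0, -0.0, 0.0002, -0.0002], [-0.0002, -0.2675, 0.9636, -0.1423], [0.0, 0.0, 0.0, 1.0]]}
```

View pics/scene0.png

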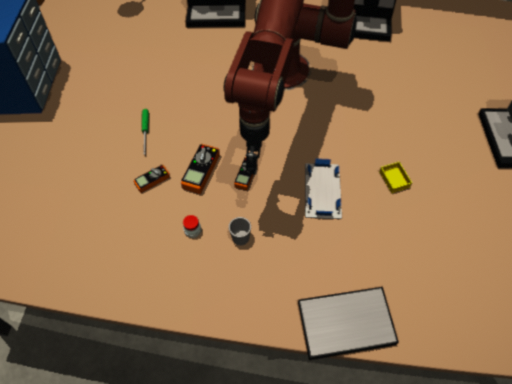

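View pics/side0.png

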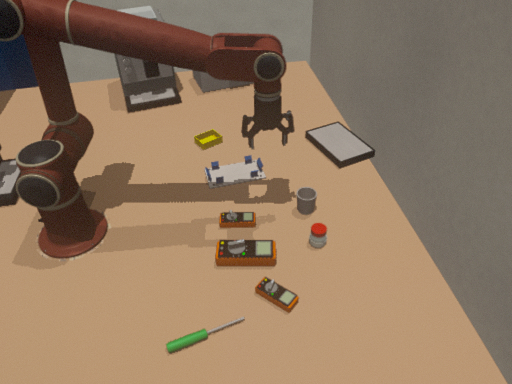

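The large meter is at scene (201,168) and side (246,252), with its display towards +x. The holder is at scene (323,188) and side (235,173). Two smaller lookalikes lie next to the meter.

```bash
cat > h.py <<'E'
from station import ctrl, optics
import cv2,numpy as np
from scipy.spatial.transform import Rotation as R
def shot(n):
    o=ctrl.get_obs();d=optics.get_image(n)
    if n=="wrist":
        T=np.eye(4);T[:3,:3]=R.from_rotvec(o["tool_rot"]).as_matrix();T[:3,3]=o["tool_pos"]
        M=T@d["mount"];d["R"],d["c"]=M[:3,:3],M[:3,3]
    else:
        r=R.from_rotvec(d["rvec"]).as_matrix();d["R"]=r.T;d["c"]=-r.T@np.array(d["tvec"])
    d["K"]=np.array([[d["fx"],0,d["cx"]],[0,d["fy"],d["cy"]],[0,0,1]]);return d
def cast(d,px,z):
    u=cv2.undistortPoints(np.array(px,float).reshape(-1,1,2),d["K"],np.array(d["D"],float))[:,0]
    r=np.c_[u,np.ones(len(u))]@d["R"].T
    return d["c"]+r*((z-d["c"][2])/r[:,2])[:,None]
def proj(d,P):
    t=-d["R"].T@d["c"]
    return cv2.projectPoints(np.array(P,float).reshape(-1,3),cv2.Rodrigues(d["R"].T)[0],t,d["K"],np.array(d["D"],float))[0][:,0]
def hsv(d): return cv2.cvtColor(d["image"],cv2.COLOR_BGR2HSV)
def blobs(m,amin=20):
    c,_=cv2.findContours(m,cv2.RETR_EXTERNAL,cv2.CHAIN_APPROX_NONE)
    return sorted([x for x in c if cv2.contourArea(x)>amin],key=cv2.contourArea,reverse=True)
E
python3 - <<'E'
from h import *
for n,m,hol in(("scene",(201,168),(323,188)),("side",(246,252),(235,173))):
    d=shot(n);print(n,cast(d,[m],.03).round(3),cast(d,[hol],.01).round(3))
    # long axis
    if n=="side": print(cast(d,[(217,252),(275,252)],.02).round(3),cast(d,[(208,178),(263,170)],.01).round(3))
d=shot("wrist");cv2.imwrite("pics/w1.png",d["image"])
E
```

```text
scene [[ 0.533 -0.194  0.03 ]] [[0.539 0.201 0.01 ]]
side [[ 0.525 -0.204  0.03 ]] [[0.542 0.192 0.01 ]]
[[ 0.444 -0.18   0.02 ]
 [ 0.608 -0.211  0.02 ]] [[0.445 0.182 0.01 ]
 [0.644 0.19  0.01 ]]
```

```bash
python3 -m jog '[[[-0.045,-0.02,0],[0,0,0.14]],[[-0.09,-0.04,0],[0,0,0.28]],[[-0.13,-0.06,0],[0,0,0.42]],[[-0.17,-0.08,0],[0,0,0.56]],[[-0.2,-0.095,0],[0,0,0.7]]]' 1; python3 -m jog '[[[0,0,0],[0,0,0.14]],[[0,0,0],[0,0,0.28]],[[0,0,0],[0,0,0.42]],[[0,0,0],[0,0,0.56]],[[0,0,0],[0,0,0.7]]]'; python3 -m jog '[[[0,0,0],[0,0,0.17]],[[0,0,0],[0,0,0.17]],[[0,0,0],[0,0,0.17]]]'; python3 - <<'E'
from h import *
d=shot("wrist");cv2.imwrite("pics/w2.png",cv2.resize(d["image"],(768,576)));np.save("pics/w2.npy",d,allow_pickle=True)
print(np.round(ctrl.get_obs()["q"],3))
E
```

```text
t: 0.8
tool_pos: [0.5287, -0.202, 0.2314]
tool_rot: [2.853, 1.315, -0.0]
contact_force: [-0.2, 0.2, -0.7]
opening: 0.0853
grip_force: 0.0
t: 1.3
tool_pos: [0.5299, -0.2, 0.2313]
tool_rot: [-3.131, -0.259, 0.0]
contact_force: [-0.8, 0.3, -0.5]
opening: 0.0852
grip_force: 0.0
t: 1.6
tool_pos: [0.53, -0.2, 0.2313]
tool_rot: [-3.142, -0.005, 0.0]
contact_force: [0.2, 0.3, 0.5]
opening: 0.0851
grip_force: 0.0
[-0.492 -0.086  1.75  -0.     1.478  1.075]
```

View pics/w2.png

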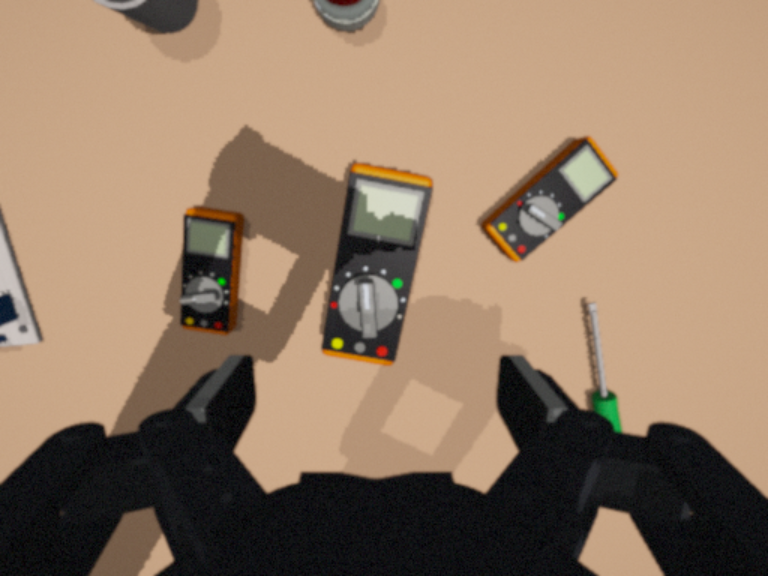

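The wrist view shows the large meter with its display up-image (+x). Face corners are about (352,172), (433,183), (322,350) and (393,360); the green mark is at (398,283) and the red dot at (334,305). The dial bar runs from (365,282) to (369,337), with the white line towards the top.

```bash
python3 - <<'E'
from h import *
d=np.load("pics/w2.npy",allow_pickle=True).item();H=hsv(d)
# meter silhouette: dark face or orange, near its place
m=((cv2.inRange(H,(3,150,60),(25,255,255))>0)).astype(np.uint8)*255
f=cv2.inRange(H,(0,0,0),(179,255,75))
roi=np.zeros_like(m);cv2.fillConvexPoly(roi,(np.array([(345,155),(440,170),(402,372),(312,360)])/1.5).astype(int),255)
m2=(m|f)&roi
c=blobs(cv2.morphologyEx(m&roi,cv2.MORPH_CLOSE,np.ones((3,3))),10)
for b in c:print(b.min(axis=(0,1)),b.max(axis=(0,1)),cv2.boundingRect(b),cv2.contourArea(b))
P=cast(d,np.array([(352,168),(433,180),(393,362),(322,352)])/1.5,.042)
print(P.round(4));print("ctr",P.mean(0));ax=(P[0]+P[1]-P[2]-P[3])/2;print("len",np.linalg.norm(ax),"yaw",np.degrees(np.arctan2(ax[1],ax[0])),"wid",np.linalg.norm(P[0]-P[1]),np.linalg.norm(P[2]-P[3]))
for lo,hi,nm in(((50,120,80),(75,255,255),"green"),((0,180,90),(4,255,255),"red")):
    for b in blobs(cv2.inRange(H,lo,hi)&roi,5):
        M=cv2.moments(b);p=(M["m10"]/M["m00"],M["m01"]/M["m00"]);print(nm,p,cast(d,[p],.043).round(4))
E
```

```text
[233 109] [287 124] (233, 109, 55, 16) 317.5
[215 232] [261 243] (215, 232, 47, 12) 153.0
[[ 0.6062 -0.182   0.042 ]
 [ 0.5974 -0.2458  0.042 ]
 [ 0.4409 -0.2165  0.042 ]
 [ 0.4504 -0.1536  0.042 ]]
ctr [ 0.52373176 -0.19944611  0.042     ]
len 0.15876286753096955 yaw -10.465877618205104 wid 0.06442698412582454 0.06358528478489095
green (264.40096618357484, 188.3381642512077) [[ 0.5141 -0.2184  0.043 ]]
red (254.19523809523807, 233.73333333333332) [[ 0.4523 -0.206   0.043 ]]
red (222.15384615384616, 202.66666666666666) [[ 0.4951 -0.1647  0.043 ]]
```

```bash
python3 -m jog '[[[-0.006,-0.001,0.03],[0,0,0.14]],[[-0.006,-0.001,0.07],[0,0,0.183]],[[-0.006,-0.001,0.11],[0,0,0.183]],[[-0.006,-0.001,0.13],[0,0,0.183]],[[-0.006,-0.001,0.13],[0,0,0.183]]]' 1; python3 - <<'E'
from h import *
d=shot("wrist");cv2.imwrite("pics/w3.png",d["image"]);np.save("pics/w3.npy",d,allow_pickle=True)
H=hsv(d);o=ctrl.get_obs();print(o["tool_pos"].round(4) if hasattr(o["tool_pos"],'round') else o["tool_pos"])
for b in blobs(cv2.inRange(H,(50,120,80),(75,255,255)),5):
    M=cv2.moments(b);p=(M["m10"]/M["m00"],M["m01"]/M["m00"]);print(p,cast(d,[p],.043).round(4))
E
```

```text
t: 2.15
tool_pos: [0.5212, -0.1975, 0.0969]
tool_rot: [-3.126, 0.283, 0.012]
contact_force: [0.1, -0.2, 0.1]
opening: 0.0854
grip_force: 0.0
[ 0.5229 -0.1984  0.0997]
(504.84574468085106, 305.34148936170214) [[ 0.3932 -0.4032  0.043 ]]
(278.01408450704224, 215.50234741784035) [[ 0.5134 -0.218   0.043 ]]
(446.48275862068965, 108.88505747126436) [[ 0.5705 -0.3468  0.043 ]]
(100.12578616352201, 241.40251572327043) [[ 0.5169 -0.075   0.043 ]]
```

View pics/w3.png

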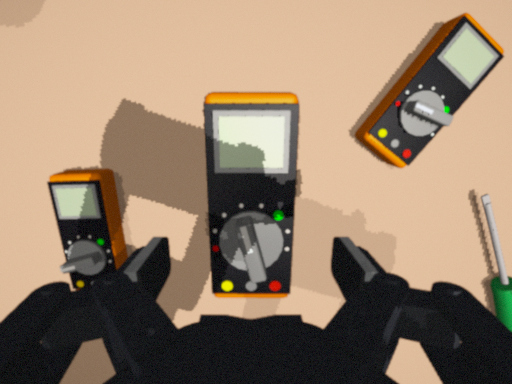

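The meter stands straight and centred (column 251) between the fingers, with both lookalikes clear. I'll descend and grip.

```bash
python3 -m jog '[[[0,0,0.03],[0,0,0]],[[0,0,0.06],[0,0,0]],[[0,0,0.085],[0,0,0]],[[0,0,0.096],[0,0,0]],[[0,0,0.096],[0,0,0]]]' 1; python3 -m jog '[[[0,0,0],[0,0,0]],[[0,0,0],[0,0,0]],[[0,0,0],[0,0,0]],[[0,0,0],[0,0,0]],[[0,0,0],[0,0,0]]]' 0 50;python3 -m jog '[[[0,0,0],[0,0,0]],[[0,0,0],[0,0,0]],[[0,0,0],[0,0,0]]]'
```

```text
t: 2.7
tool_pos: [0.524, -0.199, 0.0053]
tool_rot: [-3.128, 0.285, 0.001]
contact_force: [-0.4, 0.1, -1.1]
opening: 0.0852
grip_force: 0.0
t: 3.2
tool_pos: [0.526, -0.1998, 0.008]
tool_rot: [3.127, -0.286, 0.007]
contact_force: [1.2, 1.0, 7.0]
opening: 0.0671
grip_force: 60.8
t: 3.5
tool_pos: [0.526, -0.1998, 0.008]
tool_rot: [3.127, -0.286, 0.007]
contact_force: [0.3, 0.7, 6.6]
opening: 0.0669
grip_force: 60.8
```

```bash
python3 -m jog '[[[0,0,-0.02],[0,0,0]],[[0,0,-0.05],[0,0,0]],[[0,0,-0.09],[0,0,0]],[[0,0,-0.13],[0,0,0]],[[0,0,-0.17],[0,0,0]]]'; python3 -m jog '[[[-0.007,-0.045,-0.01],[0,0,-0.09]],[[-0.015,-0.09,-0.02],[0,0,-0.183]],[[-0.023,-0.135,-0.02],[0,0,-0.183]],[[-0.03,-0.17,-0.02],[0,0,-0.183]],[[-0.036,-0.197,-0.02],[0,0,-0.183]]]';python3 -m jog '[[[0,0,0],[0,0,0]],[[0,0,0],[0,0,0]],[[0,0,0],[0,0,0]]]'; python3 - <<'E'
from h import *
d=shot("wrist");cv2.imwrite("pics/w4.png",d["image"]);np.save("pics/w4.npy",d,allow_pickle=True)
H=hsv(d)
for b in blobs(cv2.inRange(H,(100,120,30),(130,255,255)),15):
    M=cv2.moments(b);p=np.array((M["m10"]/M["m00"],M["m01"]/M["m00"]));print(p.round(1),cast(d,[p],.03).round(4),cv2.contourArea(b))
E
```

```text
t: 4.0
tool_pos: [0.5229, -0.1985, 0.1757]
tool_rot: [-3.128, 0.286, 0.003]
contact_force: [0.6, -0.6, -4.8]
opening: 0.067
grip_force: 59.4
t: 4.5
tool_pos: [0.523, 0.0034, 0.1943]
tool_rot: [-3.141, -0.004, 0.003]
contact_force: [-0.4, -0.4, -5.0]
opening: 0.0672
grip_force: 59.5
t: 4.8
tool_pos: [0.5239, 0.0006, 0.1947]
tool_rot: [3.141, 0.0, -0.002]
contact_force: [-0.5, 0.7, -5.1]
opening: 0.0676
grip_force: 59.5
[57.4 82.3] [[0.6315 0.2074 0.03  ]] 592.5
[ 30.6 117.4] [[0.5954 0.2446 0.03  ]] 502.5
[ 99.9 240.6] [[0.4467 0.1875 0.03  ]] 496.0
[ 60.9 219.7] [[0.4742 0.232  0.03  ]] 379.0
[104.7 108.5] [[0.6038 0.159  0.03  ]] 200.5
[128.4 211.9] [[0.4846 0.1467 0.03  ]] 151.0
```

View pics/w4.png

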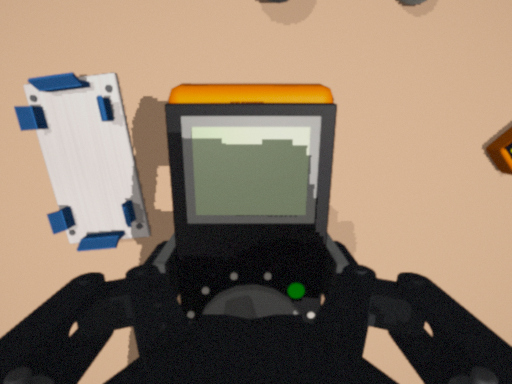

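The holder's blue lugs are all visible on the left (end lugs at (57,82) and (100,241)). The meter is held straight, with its green mark at (296,291). Next come the plate corners and the meter's position in the hand.

```bash
python3 - <<'E'
from h import *
d=np.load("pics/w4.npy",allow_pickle=True).item();H=hsv(d)
m=cv2.inRange(H,(0,0,150),(179,60,255))|cv2.inRange(H,(100,120,30),(130,255,255));m[:,160:]=0
w=cv2.inRange(H,(0,0,140),(179,45,255));w[:,160:]=0
b=blobs(w,300)
for c in b:
    P=cast(d,c[:,0],.008);r=cv2.minAreaRect((P[:,:2]*1000).astype(np.float32));print(r)
    print(cast(d,cv2.approxPolyDP(c,6,True)[:,0],.008).round(4).tolist())
o=ctrl.get_obs();T=R.from_rotvec(o["tool_rot"]).as_matrix();p=np.array(o["tool_pos"])
g=cv2.inRange(H,(50,120,80),(75,255,255));M=cv2.moments(blobs(g,5)[0]);px=(M["m10"]/M["m00"],M["m01"]/M["m00"])
G=cast(d,[px],p[2]-.008+.043)[0];print("green in tool",(T.T@(G-p)).round(4))
for q in((172,108),(334,106)): print((T.T@(cast(d,[q],p[2]-.008+.042)[0]-p)).round(4))
E
```

```text
((537.3011474609375, 199.655517578125), (207.24195861816406, 114.23419952392578), 6.068472385406494)
[[0.6433, 0.1546, 0.008], [0.6406, 0.1898, 0.008], [0.6276, 0.1882, 0.008], [0.6311, 0.2642, 0.008], [0.6088, 0.2627, 0.008], [0.6039, 0.2439, 0.008], [0.5831, 0.2429, 0.008], [0.5822, 0.2619, 0.008], [0.4807, 0.2484, 0.008], [0.4766, 0.2304, 0.008], [0.4599, 0.2293, 0.008], [0.4513, 0.2473, 0.008], [0.4297, 0.232, 0.008], [0.4487, 0.2164, 0.008], [0.4418, 0.1554, 0.008], [0.4836, 0.166, 0.008], [0.5022, 0.147, 0.008], [0.544, 0.1435, 0.008]]
green in tool [-0.0079  0.0208 -0.035 ]
[ 0.0715 -0.0299 -0.0341]
[ 0.0723  0.032  -0.034 ]
```

```bash
python3 -m jog '[[[0.01,-0.02,0],[0,0,-0.1]],[[0.01,-0.035,0],[0,0,-0.106]],[[0.01,-0.035,0],[0,0,-0.106]],[[0.01,-0.035,0],[0,0,-0.106]]]'; cat > m.py <<'E'
from h import *
d=shot("wrist");cv2.imwrite("pics/w5.png",d["image"]);H=hsv(d)
L=[]
B=cv2.inRange(H,(100,120,30),(130,255,255))
for b in blobs(B,15):
    M=cv2.moments(b);p=np.array((M["m10"]/M["m00"],M["m01"]/M["m00"]));print(p.round(1),cast(d,[p],.023).round(4),cv2.contourArea(b))
w=cv2.inRange(H,(0,0,140),(179,45,255));w[:,170:]=0
c=blobs(w,300)[0]
for z in(.008,):
    P=cast(d,c[:,0],z);print(cv2.minAreaRect((P[:,:2]*1000).astype(np.float32)))
for y in ("scene","side"):
    s=shot(y);Hs=hsv(s)
    b=cv2.inRange(Hs,(100,100,25),(130,255,255))
    uv=proj(s,[.54,.198,.02])[0]
    for k in blobs(b,3):
        M=cv2.moments(k);p=np.array((M["m10"]/M["m00"],M["m01"]/M["m00"]))
        if np.linalg.norm(p-uv)<50: print(y,p.round(1),cast(s,[p],.023).round(4))
E
python3 m.py
```

```text
t: 5.25
tool_pos: [0.5339, 0.036, 0.1951]
tool_rot: [3.137, 0.166, -0.001]
contact_force: [0.5, -0.3, -5.1]
opening: 0.0671
grip_force: 59.5
[98.5 73.9] [[0.6323 0.2118 0.023 ]] 561.5
[120.5 235.3] [[0.4439 0.191  0.023 ]] 546.0
[ 65.5 105.6] [[0.5955 0.2503 0.023 ]] 464.5
[ 82.8 211.1] [[0.4714 0.2374 0.023 ]] 359.0
[142.3 105.3] [[0.6041 0.1635 0.023 ]] 165.0
[152.3 210.4] [[0.4816 0.1509 0.023 ]] 135.5
((539.8606567382812, 206.64288330078125), (207.34495544433594, 127.25162506103516), 5.905178070068359)
scene [321.9 162.4] [[0.4483 0.1894 0.023 ]]
scene [323.8 212.8] [[0.6369 0.21   0.023 ]]
scene [338. 203.] [[0.5956 0.2506 0.023 ]]
scene [309.1 201.7] [[0.6037 0.162  0.023 ]]
scene [336.  170.4] [[0.4733 0.237  0.023 ]]
scene [308.9 168.6] [[0.4796 0.1497 0.023 ]]
```

```bash
python3 -c "
import cv2;a=cv2.imread('pics/w5.png');cv2.imwrite('pics/w5c.png',cv2.resize(a[30:280,0:200],None,fx=2.4,fy=2.4,interpolation=2))"
```

```text
(no output)
```

View pics/w5c.png

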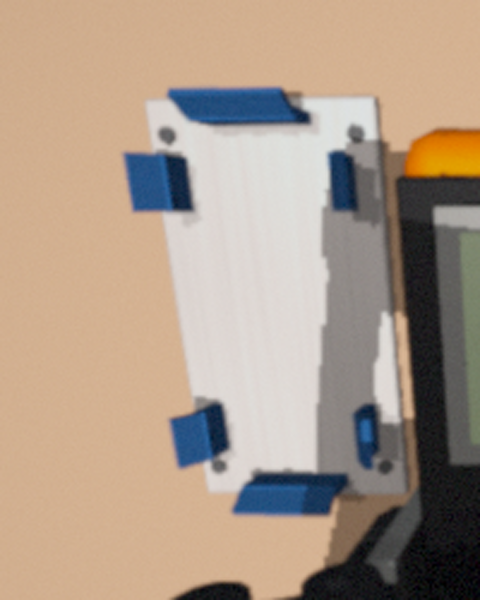

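The crop shows the plate corners at (147,100), (378,97), (408,492) and (210,492). The four screw heads are at (167,135), (356,132), (385,466) and (219,466). Their means give the seat.

```bash
python3 - <<'E'
from h import *
d=shot("wrist")
for Q in([(147,100),(378,97),(408,492),(210,492)],[(167,135),(356,132),(385,466),(219,466)]):
    P=cast(d,np.array(Q)/2.4+[0,30],.008);a=(P[0]+P[1]-P[2]-P[3])/2
    print(P.round(4).tolist(),P.mean(0).round(4),np.degrees(np.arctan2(a[1],a[0])),np.linalg.norm(a),np.linalg.norm(P[0]-P[1]))
E
```

```text
[[0.6327, 0.2629, 0.008], [0.6441, 0.1523, 0.008], [0.4442, 0.1322, 0.008], [0.4321, 0.2424, 0.008]] [0.5383 0.1974 0.008 ] 5.785380739012393 0.20130098984740682 0.11127032685732648
[[0.6176, 0.254, 0.008], [0.6275, 0.1624, 0.008], [0.4582, 0.1451, 0.008], [0.4483, 0.2364, 0.008]] [0.5379 0.1995 0.008 ] 5.879921007211212 0.17023943139705205 0.09216597962231099
```

```bash
python3 -m jog '[[[0.007,-0.045,0],[0,0,0.003]],[[0.014,-0.09,0],[0,0,0.003]],[[0.021,-0.135,0],[0,0,0.003]],[[0.0245,-0.1615,0.03],[0,0,0.003]],[[0.0245,-0.1615,0.07],[0,0,0.003]]]'; python3 -m jog '[[[0,0,0.03],[0,0,0]],[[0,0,0.05],[0,0,0]],[[0,0,0.05],[0,0,0]],[[0,0,0.05],[0,0,0]]]'; python3 - <<'E'
from h import *
o=ctrl.get_obs();print(np.round(o["tool_pos"],4),np.degrees(R.from_rotvec(o["tool_rot"]).as_euler("xyz")).round(2))
d=shot("wrist");H=hsv(d);T=R.from_rotvec(o["tool_rot"]).as_matrix();p=np.array(o["tool_pos"])
M=cv2.moments(blobs(cv2.inRange(H,(50,120,80),(75,255,255)),20)[0]);px=(M["m10"]/M["m00"],M["m01"]/M["m00"])
print((T.T@(cast(d,[px],p[2]+.035)[0]-p)).round(4))
a=shot("scene")["image"];b=shot("side")["image"]
a=cv2.resize(a[140:240,270:380],None,fx=3.5,fy=3.5,interpolation=2);b=cv2.resize(b[110:210,180:290],None,fx=3.5,fy=3.5,interpolation=2)
cv2.imwrite("pics/sc6.png",np.hstack([a,b]))
E
```

```text
t: 5.95
tool_pos: [0.5438, 0.2031, 0.1282]
tool_rot: [-3.134, -0.168, -0.013]
contact_force: [0.8, -1.4, -5.1]
opening: 0.0674
grip_force: 59.8
t: 6.35
tool_pos: [0.5417, 0.1992, 0.0756]
tool_rot: [3.137, 0.162, 0.0]
contact_force: [0.5, 0.2, -4.0]
opening: 0.0672
grip_force: 59.7
[0.5417 0.1992 0.0756] [180.    -0.     5.92]
[-0.008   0.0211 -0.035 ]
```

View pics/sc6.png

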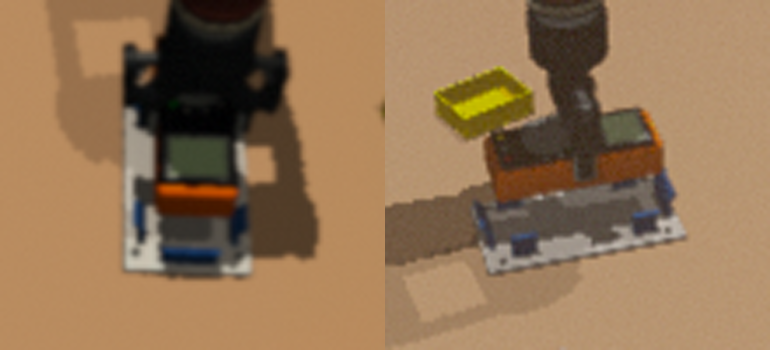

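The meter hovers level over the plate, aligned with it in both views. Now a gentle descent.

```bash
python3 -m jog '[[[0,0,0.015],[0,0,0]],[[0,0,0.025],[0,0,0]],[[0,0,0.032],[0,0,0]],[[0,0,0.037],[0,0,0]],[[0,0,0.042],[0,0,0]]]'; python3 -m jog '[[[0,0,0.002],[0,0,0]],[[0,0,0.005],[0,0,0]],[[0,0,0.007],[0,0,0]],[[0,0,0.01],[0,0,0]],[[0,0,0.01],[0,0,0]]]'
```

```text
t: 7.0
tool_pos: [0.5411, 0.1994, 0.0325]
tool_rot: [3.137, 0.163, -0.001]
contact_force: [-0.1, 0.4, -5.8]
opening: 0.0669
grip_force: 59.9
t: 7.5
tool_pos: [0.5411, 0.1994, 0.0229]
tool_rot: [3.137, 0.163, -0.001]
contact_force: [-0.2, -0.1, -5.0]
opening: 0.0671
grip_force: 59.9
```

No contact yet. The seat should come at tool z of about 0.016.

```bash
python3 -m jog '[[[0,0,0.002],[0,0,0]],[[0,0,0.003],[0,0,0]],[[0,0,0.004],[0,0,0]],[[0,0,0.005],[0,0,0]],[[0,0,0.005],[0,0,0]]]'; python3 -m jog '[[[0,0,0.0005],[0,0,0]],[[0,0,0.001],[0,0,0]],[[0,0,0.0015],[0,0,0]],[[0,0,0.002],[0,0,0]],[[0,0,0.002],[0,0,0]]]'
```

```text
t: 8.0
tool_pos: [0.5412, 0.1994, 0.0181]
tool_rot: [3.137, 0.163, -0.001]
contact_force: [-0.3, 0.0, -4.7]
opening: 0.0671
grip_force: 59.9
t: 8.5
tool_pos: [0.5414, 0.1995, 0.0164]
tool_rot: [3.137, 0.163, 0.0]
contact_force: [0.2, 0.4, -4.5]
opening: 0.0674
grip_force: 59.9
```

```bash
python3 -m jog '[[[0,0,0.0005],[0,0,0]],[[0,0,0.001],[0,0,0]],[[0,0,0.0015],[0,0,0]],[[0,0,0.002],[0,0,0]],[[0,0,0.002],[0,0,0]]]'; python3 -m jog '[[[0,0,0.0005],[0,0,0]],[[0,0,0.001],[0,0,0]],[[0,0,0.001],[0,0,0]]]'
```

```text
t: 9.0
tool_pos: [0.5415, 0.1995, 0.0161]
tool_rot: [3.137, 0.163, -0.001]
contact_force: [-7.8, -1.7, 8.8]
opening: 0.0667
grip_force: 61.6
t: 9.3
tool_pos: [0.5414, 0.1995, 0.016]
tool_rot: [3.137, 0.163, -0.002]
contact_force: [-11.2, -4.0, 14.8]
opening: 0.0672
grip_force: 62.4
```

Contact came at the expected height, so I'll relieve the press, release, and rise.

```bash
python3 -m jog '[[[0,0,-0.002],[0,0,0]],[[0,0,-0.002],[0,0,0]]]'; python3 -m jog '[[[0,0,0],[0,0,0]],[[0,0,0],[0,0,0]],[[0,0,0],[0,0,0]],[[0,0,0],[0,0,0]],[[0,0,0],[0,0,0]]]' 1; python3 -m jog '[[[0,0,-0.02],[0,0,0]],[[0,0,-0.05],[0,0,0]],[[0,0,-0.09],[0,0,0]],[[0,0,-0.12],[0,0,0]],[[0,0,-0.12],[0,0,0]]]'; python3 - <<'E'
from h import *
d=shot("wrist");cv2.imwrite("pics/w7.png",cv2.resize(d["image"],(768,576)));np.save("pics/w7.npy",d,allow_pickle=True)
E
```

```text
t: 9.5
tool_pos: [0.5421, 0.1996, 0.0161]
tool_rot: [-3.137, -0.163, -0.003]
contact_force: [-1.5, 0.4, 0.6]
opening: 0.0669
grip_force: 60.6
t: 10.0
tool_pos: [0.5415, 0.1995, 0.0153]
tool_rot: [-3.137, -0.163, -0.0]
contact_force: [0.5, 0.6, -0.6]
opening: 0.0855
grip_force: 0.0
t: 10.5
tool_pos: [0.545, 0.2003, 0.1416]
tool_rot: [-3.135, -0.163, -0.017]
contact_force: [1.2, 0.1, 1.0]
opening: 0.0853
grip_force: 0.0
```

View pics/w7.png

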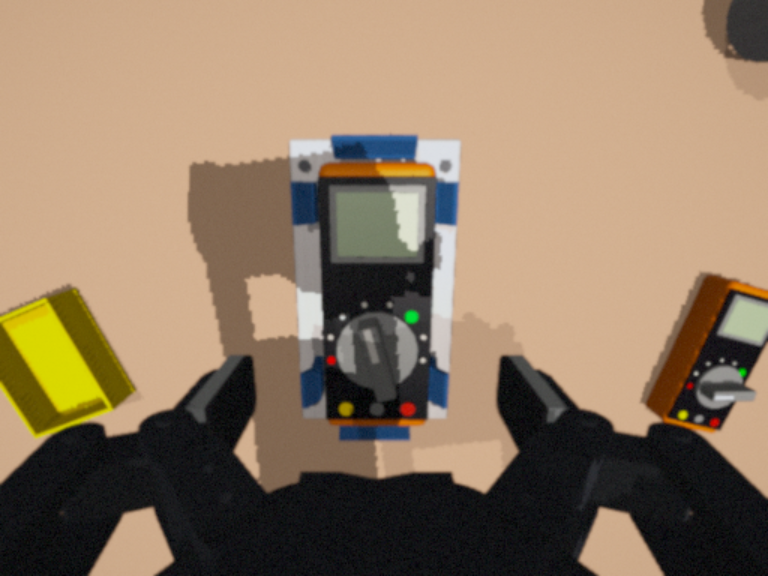

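The meter lies in the holder between the lugs. The green mark is at (412,317), red at (331,360), and the dial bar runs (368,322)–(388,398) with the white end at top left, about +15° from the meter's axis. That puts the dial near 1.57, so it needs 60° clockwise.

```bash
python3 - <<'E'
from h import *
d=np.load("pics/w7.npy",allow_pickle=True).item();H=hsv(d)
def cen(lo,hi,near):
    best=min(blobs(cv2.inRange(H,lo,hi),4),key=lambda b:np.linalg.norm(b.mean(axis=(0,1))-near));M=cv2.moments(best);return M["m10"]/M["m00"],M["m01"]/M["m00"]
g=cen((50,120,60),(75,255,255),np.array((412,317))/1.5);r=cen((0,170,80),(4,255,255),np.array((331,360))/1.5)
print(np.array([g,r])*1.5)
G,Rd=cast(d,[g,r],.051)
a=np.array([[-.0051,-.0209],[-.0336,.0285]]);v=a[1]-a[0];w=(Rd-G)[:2];yaw=np.arctan2(w[1],w[0])-np.arctan2(v[1],v[0])
c,s=np.cos(yaw),np.sin(yaw);Q=np.array([[c,-s],[s,c]]);o=(G+Rd)[:2]/2-Q@a.mean(0)
print("scale",np.linalg.norm(w)/np.linalg.norm(v),"yaw",np.degrees(yaw),"origin",o,"axis",o+Q@[-.026,0])
B=cast(d,np.array([(368,322),(388,398)])/1.5,.076);e=B[0]-B[1];print(B.mean(0),"pointer yaw",np.degrees(np.arctan2(e[1],e[0])),np.linalg.norm(e))
t=ctrl.get_obs();print(np.round(t["tool_pos"],4),np.degrees(R.from_rotvec(t["tool_rot"]).as_euler("xyz")),np.round(t["q"],3))
E
```

```text
[[410.79230769 316.23846154]
 [330.9        359.4125    ]]
scale 0.9938630383375887 yaw 5.901170820241093 origin [0.53887735 0.19876269] axis [0.51301513 0.19608955]
[0.51591072 0.19541558 0.076     ] pointer yaw 19.681110969405946 0.04724396414404149
[0.5434 0.1999 0.1386] [-179.95735833   -0.35261169    5.9479006 ] [0.224 0.015 1.811 0.    1.31  1.691]
```

```bash
python3 -m jog '[[[-0.015,0,0],[0,0,-0.13]],[[-0.028,0.0005,0.01],[0,0,-0.26]],[[-0.028,0.0005,0.03],[0,0,-0.26]],[[-0.028,0.0005,0.04],[0,0,-0.26]],[[-0.028,0.0005,0.04],[0,0,-0.26]]]' 0.4 25; python3 - <<'E'
from h import *
t=ctrl.get_obs();print(np.round(t["tool_pos"],4),np.degrees(R.from_rotvec(t["tool_rot"]).as_euler("xyz")).round(2))
d=shot("wrist");cv2.imwrite("pics/w8.png",cv2.resize(d["image"],(768,576)));np.save("pics/w8.npy",d,allow_pickle=True)
print(proj(d,[[.5135,.196,.076],[.5135+.023*np.cos(.365),.196+.023*np.sin(.365),.076]])*1.5)
E
```

```text
t: 11.05
tool_pos: [0.5114, 0.1955, 0.092]
tool_rot: [3.09, 0.568, -0.01]
contact_force: [-0.4, -1.2, -0.3]
opening: 0.034
grip_force: 0.0
[0.5114 0.1955 0.092 ] [-179.95    0.35   20.83]
[[375.60981254 340.48948455]
 [375.52932831 287.39458707]]
```

View pics/w8.png

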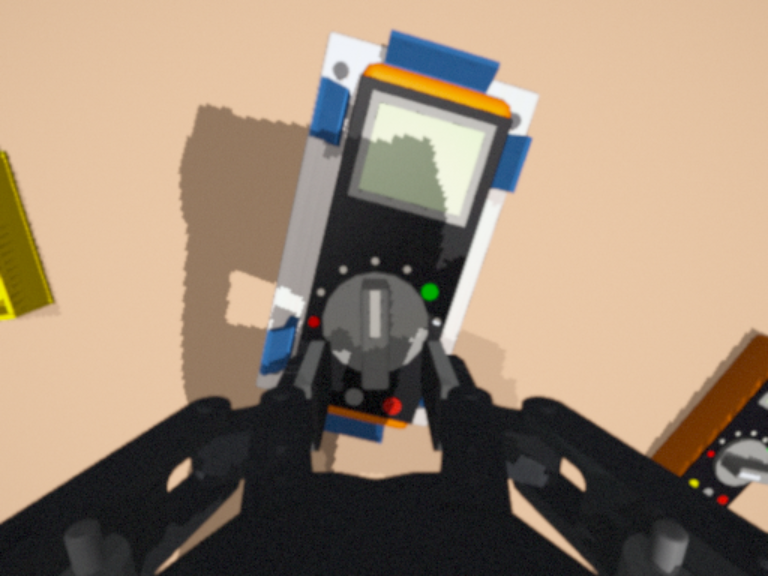

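The bar is vertical at column 375, centred between the fingers. Its pointer is at the third dot after red (1.57), so green is two clicks (60°) clockwise.

```bash
python3 -m jog '[[[0,0,0.01],[0,0,0]],[[0,0,0.02],[0,0,0]],[[0,0,0.03],[0,0,0]],[[0,0,0.03],[0,0,0]],[[0,0,0.03],[0,0,0]]]'
```

```text
t: 11.6
tool_pos: [0.5133, 0.196, 0.0648]
tool_rot: [3.09, 0.568, -0.002]
contact_force: [-0.4, 0.0, -0.3]
opening: 0.0341
grip_force: 0.0
```

```bash
python3 -m jog '[[[0,0,0.003],[0,0,0]],[[0,0,0.006],[0,0,0]],[[0,0,0.006],[0,0,0]]]'; python3 -m jog '[[[0,0,0],[0,0,0]],[[0,0,0],[0,0,0]],[[0,0,0],[0,0,0]],[[0,0,0],[0,0,0]],[[0,0,0],[0,0,0]]]' 0 25; python3 -m jog '[[[0,0,0],[0,0,0]],[[0,0,0],[0,0,0]]]'
```

```text
t: 11.9
tool_pos: [0.5134, 0.196, 0.059]
tool_rot: [-3.09, -0.568, 0.001]
contact_force: [-0.4, 0.7, -1.0]
opening: 0.0342
grip_force: 0.0
t: 12.4
tool_pos: [0.5136, 0.1964, 0.0594]
tool_rot: [-3.089, -0.568, -0.0]
contact_force: [-1.0, 2.6, 0.6]
opening: 0.0113
grip_force: 30.0
t: 12.6
tool_pos: [0.5136, 0.1963, 0.0595]
tool_rot: [-3.089, -0.568, -0.0]
contact_force: [-0.7, 2.8, 0.5]
opening: 0.0108
grip_force: 30.1
```

```bash
python3 -m jog '[[[0,0,0],[0,0,0.1]],[[0,0,0],[0,0,0.2]],[[0,0,0],[0,0,0.3]],[[0,0,0],[0,0,0.4]],[[0,0,0],[0,0,0.5]]]'; python3 -m jog '[[[0,0,0],[0,0,0.12]],[[0,0,0],[0,0,0.24]],[[0,0,0],[0,0,0.36]],[[0,0,0],[0,0,0.48]],[[0,0,0],[0,0,0.57]]]';  python3 -m jog '[[[0,0,0],[0,0,0]],[[0,0,0],[0,0,0]]]'; python3 - <<'E'
from h import *
t=ctrl.get_obs();print(t["wrist_torque"],np.degrees(R.from_rotvec(t["tool_rot"]).as_euler("xyz")).round(2))
d=shot("wrist");cv2.imwrite("pics/w9.png",cv2.resize(d["image"],(768,576)))
E
```

```text
t: 13.1
tool_pos: [0.5136, 0.1961, 0.0594]
tool_rot: [-3.134, 0.22, -0.0]
contact_force: [-0.6, 2.5, 1.8]
opening: 0.0112
grip_force: 30.1
t: 13.6
tool_pos: [0.5135, 0.1959, 0.0594]
tool_rot: [2.945, -1.092, -0.0]
contact_force: [-1.8, 1.1, 1.4]
opening: 0.0115
grip_force: 30.2
t: 13.8
tool_pos: [0.5135, 0.1959, 0.0594]
tool_rot: [2.948, -1.083, -0.001]
contact_force: [-1.1, 0.9, 2.4]
opening: 0.0115
grip_force: 30.2
[0.1201732  0.38959945 0.03045276] [ 1.7997e+02  1.0000e-02 -4.0350e+01]
```

View pics/w9.png

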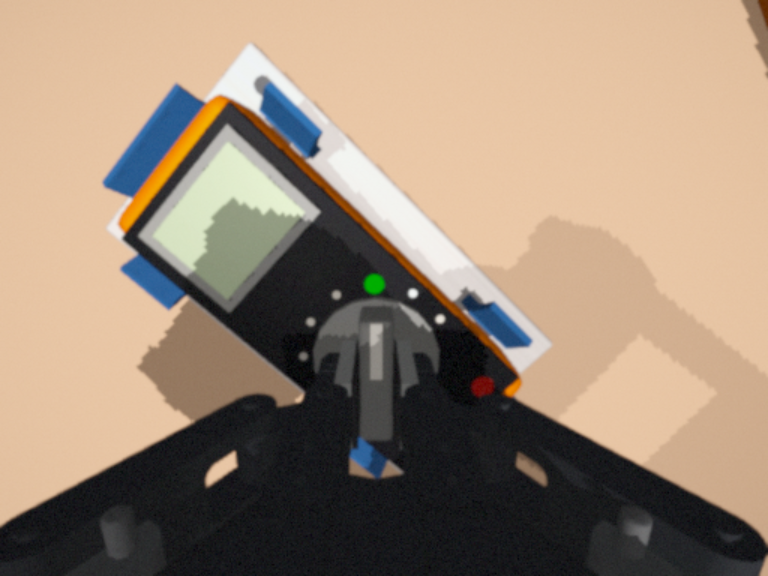

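The pointer is at the green mark (374,284), and the meter is still in the holder. I'll release, rise and check.

```bash
python3 -m jog '[[[0,0,0],[0,0,0]],[[0,0,0],[0,0,0]],[[0,0,0],[0,0,0]],[[0,0,0],[0,0,0]],[[0,0,0],[0,0,0]]]' 0.4; python3 -m jog '[[[0,0,-0.02],[0,0,0]],[[0,0,-0.05],[0,0,0]],[[0,0,-0.09],[0,0,0]],[[0,0,-0.11],[0,0,0]],[[0,0,-0.11],[0,0,0]]]'; python3 -m jog '[[[0,0,0],[0,0,0]],[[0,0,0],[0,0,0]]]'; python3 - <<'E'
from h import *
d=shot("wrist");cv2.imwrite("pics/w10.png",cv2.resize(d["image"],(768,576)))
E
```

```text
t: 14.35
tool_pos: [0.5137, 0.196, 0.0593]
tool_rot: [2.948, -1.086, 0.0]
contact_force: [-0.5, -0.3, -0.1]
opening: 0.0341
grip_force: 0.0
t: 14.85
tool_pos: [0.5161, 0.1966, 0.1739]
tool_rot: [-2.944, 1.085, -0.011]
contact_force: [0.1, -0.4, 0.7]
opening: 0.0339
grip_force: 0.0
t: 15.05
tool_pos: [0.5125, 0.1958, 0.1672]
tool_rot: [2.946, -1.086, -0.004]
contact_force: [-0.0, -0.1, -0.4]
opening: 0.0342
grip_force: 0.0
```

View pics/w10.png

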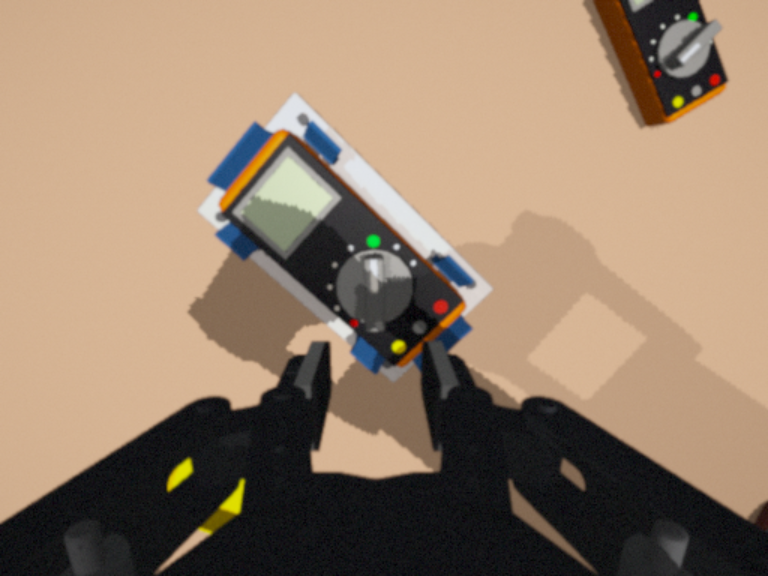

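The white pointer (374,265) points at the green mark (374,241). The meter lies in the holder between all the lugs, and the gripper is clear.

```bash
python3 -c "
from station import job
print(job.finish_job())"
```

```text
the job is handed in; nothing more can be done
None
```

The meter lies face up in the holder, its dial is turned to the green mark with the pointer on it in the last picture, the gripper is clear, and the job is handed in at about 15 s on the robot's clock.

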